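Make up two mosaic workshop kits

ROBOT

A 6-joint arm with a two-finger parallel gripper is mounted at the origin on the work surface. World frame = base frame: x ahead of the robot, y to its left, z up, the work surface at z = 0. Lengths are in m, angles in rad, forces in N, time in s.
With the tool pointing down it reaches from about 0.3 to 0.775 m from the base axis. Payload 14.6 kg.
Tool frame: the origin (TCP) lies on the centre line of the jaws, within the pads' length; the fingertips stand 17 mm ahead of it and the grasp point (between the pads) lies 2 mm behind it; z points along the fingers, x is the direction in which the jaws open and shut, and the axes are right-handed (so a half turn about z gives the same grasp; the last joint's range is limited). The gripper opens to 94 mm and grips with 3 to 60 N. Pads are 16 mm wide; open, the fingers measure 119 mm over their backs; the gripper's body (75 mm by 177 mm) begins 78 mm behind the grasp point.
Start: joints at [1.106, 0.3, 1.521, -0, 1.321, -0.067], TCP at [0.213, 0.507, 0.222] pointing down, gripper open.
Joint ranges: [-3.03, 3.03], [-0.79, 2.21], [0.23, 2.52], [-1.04, 4.18], [0, 3.07], [-2.55, 2.55]. Speed limits (rad/s): [2.22, 2.22, 2.57, 3.14, 3.14, 3.14].

INTERFACE

Orientations are given as [roll, pitch, yaw] about the fixed x, y, z axes, in that order (R = Rz(yaw) Ry(pitch) Rx(roll)).
In Python, from station import ctrl gives the robot as it stands. The module is installed in compiled form; this text tells all that it offers.
- The arm moves only by the tool drive_tool, never from a script. Its argument "increments" is a list of rows, each a list of 3 entries, a list of its own where there are three numbers: the turn, a rotation vector about the tool's x, y, z in degrees, then the shift along the tool's x, y, z in mm, then the opening, from 0 (shut) to 1 (fully open). In form: [[[ax, ay, az], [dx, dy, dz], hand], ...]. A call has 1 to 20 rows; each row shifts and turns the commanded pose from where the row before left it, along the tool's axes as they then stand; what a row does not reach is not made up. A row lasts 1/8 s, in which the tool goes at most 62.5 mm and 10.7 degrees, less where a joint would pass 70% of its speed; a pose out of reach is approached as far as the arm can. A call with a gripper value outside its range is refused whole. The fingers move at their own pace and stop on an object; "squeeze" is the grip in N (left out, the last holds). Time passes only in rows, so rows that do not move let the fingers close. It gives the time, the measured TCP pose, the force and the opening at its end, in the units of the state.
- ctrl.get_obs(): the state, without advancing time (a new reading comes with each control period).
- ctrl.camera(name): name is "scene" or "top"; returns the picture (400x640x3 uint8, red, green, blue); there is no depth.
- ctrl.calibration(name): a dict with "fx", "fy", "cx", "cy" (pixels), "rvec" (rotation vector, rad) and "tvec" (3), from world to camera coordinates, as OpenCV has them. Camera axes: x right, y down, z forward; pixel columns grow to the right and rows downward; lengths in m; the calibration is good to about 2 mm. A picture is of the moment at which its call begins. calibration takes no time and is no camera call.
- ctrl.hand_in(): hands the job in, once; it reports no verdict.
The state is a dict: "time_s": time; "qpos": joint angles; "joint_vel": joint speeds; "tau": joint torques, N m; "ee_pos": TCP position; "eef_rot": TCP orientation; "force": force on the tool from outside, world axes, zero at the start; "moment": the same for the moment, N m; "grip_width": finger opening in m.
Only numpy, scipy, OpenCV 4.12 (cv2) and the standard library are available. Lean on these libraries where they do the work, as an engineer would, in place of code of your own. Each camera call takes 0.05 s, during which the arm holds its last target.

TASK

Make up the two mosaic kits: in the black tray stand the glue bottle in the middle compartment with the red pot and the yellow pot in the compartments on either side of it (either way round); in the white tray stand the green pot in the short compartment and lay the rubbing block, sole down, in the long one. Everything must sit flat on the floor of its compartment; never tip a pot, the bottle or the block over, and leave the blue pot, the bowl and the nippers where they are.

Things in the scene. Friction and masses are not known exactly. Their poses are not given: they have to be found in the camera images.
- dark_tray: black kit tray (dark grey floor), fixed to the table, 90 mm (x) by 256 mm (y), 12 mm high in all, with a 4 mm floor and 4 mm walls. Two cross walls make three equal compartments in a row along y, each 82 mm (x) by 80 mm (y) inside, their centres at y = -84, 0 and +84 mm. Origin: centre of the underside; z up; the compartment floor is at z = 4 mm, the wall tops at z = 12 mm
- white_tray: white kit tray (light grey floor), fixed to the table, of the same outer size, floor and walls as the black one, but with one cross wall: a short compartment 82 mm (x) by 80 mm (y), centred at y = -84 mm, and a long one 82 mm (x) by 164 mm (y), centred at y = +42 mm. Origin: centre of the underside; z up; floor at z = 4 mm, wall tops at z = 12 mm
- red_pot_center (a point): closed frosted whitish pot of red mosaic tiles with a red lid, an upright cylinder 54 mm in diameter and 62 mm tall; this point is its centre, half-way up (31 mm above its underside), z along its axis (upward when upright)
- yellow_pot_center (a point): closed frosted whitish pot of yellow mosaic tiles with a yellow lid, an upright cylinder 54 mm in diameter and 62 mm tall; this point is its centre, half-way up (31 mm above its underside), z along its axis (upward when upright)
- green_pot_center (a point): closed frosted whitish pot of green mosaic tiles with a green lid, an upright cylinder 54 mm in diameter and 62 mm tall; this point is its centre, half-way up (31 mm above its underside), z along its axis (upward when upright)
- glue_center (a point): white glue bottle with a narrow nozzle and an orange tip, standing upright, 96 mm tall; its straight round body is 40 mm in diameter up to 66 mm above its underside, and above that only the nozzle, 17 mm across. This point is on its axis, half-way up (48 mm above its underside), z upward when upright
- rub_block_center (a point): rubbing block for smoothing tile edges: a brown wooden block on a dark grey abrasive sole, 110 mm long (x), 42 mm wide (y), 40 mm tall, lying on its sole; this point is its centre, 20 mm above its underside, z upward
- blue_pot_center (a point): spare pot, part of no kit, to be left where it stands: closed frosted whitish pot of blue mosaic tiles with a blue lid, an upright cylinder 54 mm in diameter and 62 mm tall; this point is its centre, half-way up (31 mm above its underside), z along its axis (upward when upright)
- bowl: white bowl of amber and orange tile chips, 132 mm across the rim, 40 mm tall; a bystander. Origin: centre of its underside
- nippers: tile nippers with purple handles, lying flat, about 190 mm long, 65 mm wide and 16 mm tall; a bystander. Origin: under the joint, on the table; x points to the jaws (55 mm), the handles reach 133 mm to -x
There are look-alikes about, which are no part of the job. Of the things like the part that bears red_pot_center, leave any that is pink; of the rest the smaller one is meant. Several things look just like the part that bears rub_block_center: the one meant starts farthest to the robot's right.

How it is judged:
At the end, for the whole second after the job is handed in: Each thing in its compartment, centre to centre in the tray's x / y: pots 17 / 16 mm, bottle 24 / 23 mm, block 24 / 32 mm; red and yellow one in each outer compartment, either way round. All on the floor (height within 4 mm), upright within 0.1 rad, at rest (under 0.02 m/s) ((((x of red_pot_center in the frame of dark_tray between -0.017 and 0.017 m and y of red_pot_center in the frame of dark_tray between 0.068 and 0.1 m and z of red_pot_center in the frame of dark_tray between 0.031 and 0.039 m) and (x of yellow_pot_center in the frame of dark_tray between -0.017 and 0.017 m and y of yellow_pot_center in the frame of dark_tray between -0.1 and -0.068 m and z of yellow_pot_center in the frame of dark_tray between 0.031 and 0.039 m)) or ((x of red_pot_center in the frame of dark_tray between -0.017 and 0.017 m and y of red_pot_center in the frame of dark_tray between -0.1 and -0.068 m and z of red_pot_center in the frame of dark_tray between 0.031 and 0.039 m) and (x of yellow_pot_center in the frame of dark_tray between -0.017 and 0.017 m and y of yellow_pot_center in the frame of dark_tray between 0.068 and 0.1 m and z of yellow_pot_center in the frame of dark_tray between 0.031 and 0.039 m))) and x of glue_center in the frame of dark_tray between -0.024 and 0.024 m and y of glue_center in the frame of dark_tray between -0.023 and 0.023 m and z of glue_center in the frame of dark_tray between 0.048 and 0.056 m and x of green_pot_center in the frame of white_tray between -0.017 and 0.017 m and y of green_pot_center in the frame of white_tray between -0.1 and -0.068 m and z of green_pot_center in the frame of white_tray between 0.031 and 0.039 m and x of rub_block_center in the frame of white_tray between -0.024 and 0.024 m and y of rub_block_center in the frame of white_tray between 0.01 and 0.074 m and z of rub_block_center in the frame of white_tray between 0.02 and 0.028 m and angle between each of red_pot_center, yellow_pot_center, green_pot_center, glue_center, rub_block_center's own z axis and vertical below 0.1 rad and linear speed of each of red_pot, yellow_pot, green_pot, glue, rub_block below 0.02 m/s); the robot touches nothing.
It fails at once if a bystander is disturbed: blue pot moved more than 30 mm (distance of blue_pot_center from where it was at the start of the episode above 0.03 m).
It fails at once if a bystander is disturbed: bowl moved more than 30 mm (distance of bowl from where it was at the start of the episode above 0.03 m).
It fails at once if a bystander is disturbed: nippers moved more than 30 mm (distance of nippers from where it was at the start of the episode above 0.03 m).
It fails at once if a pot, the bottle or the block is tipped over (more than 40 degrees) (angle between any of red_pot_center, yellow_pot_center, green_pot_center, glue_center, rub_block_center's own z axis and vertical above 0.7 rad).
It also fails if it takes over 120 s, if anything falls off the work surface, if the arm or the gripper's body presses on something with over 40 N, if the wrist force passes 120 N, or if a joint passes its speed limit or range.

## Working session

There is one attempt and no reset: what is moved stays moved. The work goes in short steps, Python scripts to look and compute and a tool call to move; the robot and the scene stay as the last step left them, time stands still between calls to the robot, and variables do not carry over. Pictures are saved under pics/ and viewed, and the job is handed in when it is done.

Besides the shell and the picture viewer there is one more tool, called after "Request:" by a JSON object that holds its "name" and its "arguments", one argument or row to a line. drive_tool: Moves the arm, as the interface text tells. Its arguments: {"type":"object","properties":{"increments":{"type":"array"},"squeeze":{"type":"number"}},"required":["increments"]}

```bash
mkdir -p pics
python3 - <<'E'
from station import ctrl
import cv2
for n in("scene","top"):
    cv2.imwrite(f"pics/{n}0.png",ctrl.camera(n)[:,:,::-1])
    print(n,ctrl.calibration(n))
print(ctrl.get_obs())
E
```

```text
scene {'fx': 455.4672071557125, 'fy': 455.4672071557125, 'cx': 318.53133783424124, 'cy': 199.47498498100916, 'rvec': array([ 1.5010063 ,  2.30346461, -0.70076671]), 'tvec': array([ 0.18026912, -0.27277452,  1.55552924])}
top {'fx': 465.27317713405216, 'fy': 465.27317713405216, 'cx': 323.81603979022617, 'cy': 203.22798472770953, 'rvec': array([ 2.15335192, -2.05702286,  0.22996765]), 'tvec': array([-0.02530886,  0.43185024,  1.42804469])}
{'time_s': 0.1, 'qpos': array([ 1.10638462e+00,  3.00395554e-01,  1.52151861e+00, -1.40132420e-06,
        1.32068291e+00, -6.66159236e-02]), 'joint_vel': array([-0.00052088, -0.00068984, -0.00272788, -0.00135408,  0.0011308 ,
       -0.00029912]), 'tau': array([ 1.76840651e-03, -5.32644296e+01, -3.53279579e+01,  7.10426434e-02,
        2.34771747e-02, -5.97395865e-05]), 'ee_pos': array([0.21297796, 0.50685795, 0.22195418]), 'eef_rot': array([-3.14152715e+00,  1.00228015e-03,  1.17300092e+00]), 'force': array([-0.03413191, -0.45071657,  0.19576312]), 'moment': array([ 0.04376675,  0.06467172, -0.01327884]), 'grip_width': 0.09411345106976685}
```

View pics/scene0.png

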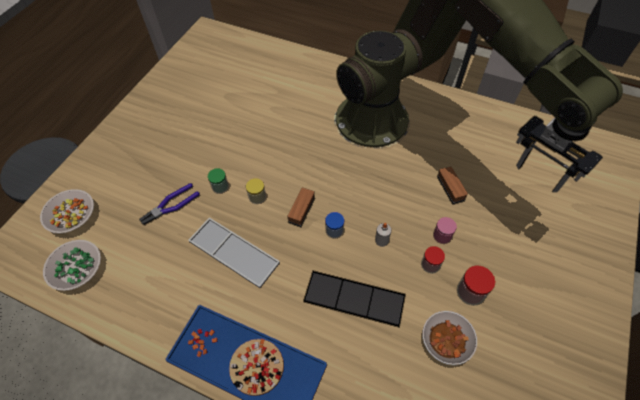

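View pics/top0.png

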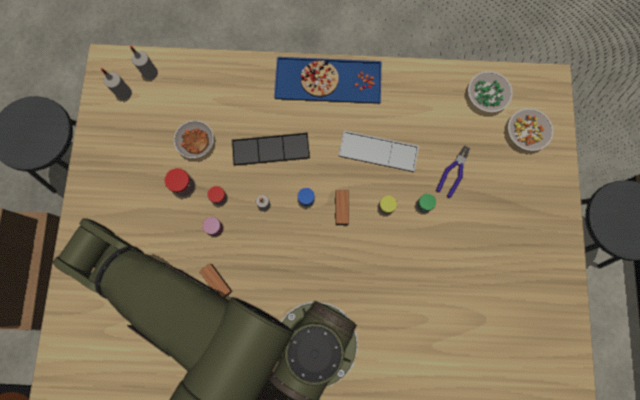

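The robot's base is at the bottom centre of the top view, with x pointing up the picture and y pointing left. In the top view:

| Thing | Pixel |
|---|---|
| Small red pot (the one meant) | (217,195) |
| Big red pot | (178,180) |
| Pink pot | (212,226) |
| Glue bottle | (263,203) |
| Blue pot | (306,197) |
| Right-hand block (the one meant) | (342,207) |
| Yellow pot | (388,204) |
| Green pot | (427,203) |
| Black tray | (271,149) |
| White tray | (379,151) |

```bash
cat > h.py <<'E'
import numpy as np,cv2
from station import ctrl
class C:
    def __init__(s,n,img=None):
        c=ctrl.calibration(n); s.K=np.array([[c['fx'],0,c['cx']],[0,c['fy'],c['cy']],[0,0,1]])
        s.rv=np.array(c['rvec']);s.t=np.array(c['tvec']);s.R=cv2.Rodrigues(s.rv)[0]
        s.img=img if img is not None else ctrl.camera(n)
        s.hsv=cv2.cvtColor(s.img,cv2.COLOR_RGB2HSV)
    def ray(s,uv,z):
        d=s.R.T@np.linalg.inv(s.K)@np.array([uv[0],uv[1],1.]); o=-s.R.T@s.t
        return o+d*(z-o[2])/d[2]
    def proj(s,p): return cv2.projectPoints(np.array(p,float).reshape(-1,1,3),s.rv,s.t,s.K,None)[0].reshape(-1,2)
    def blobs(s,lo,hi,amin=40):
        m=cv2.inRange(s.hsv,np.array(lo),np.array(hi))
        m=cv2.morphologyEx(m,cv2.MORPH_CLOSE,np.ones((3,3)))
        cs,_=cv2.findContours(m,cv2.RETR_EXTERNAL,cv2.CHAIN_APPROX_NONE)
        return [c for c in cs if cv2.contourArea(c)>=amin]
E
python3 - <<'E'
from h import *
for n in("scene","top"):
    c=C(n,cv2.imread(f"pics/{n}0.png")[:,:,::-1].copy())
    for name,lo,hi,z in [("red",(0,200,90),(5,255,255),.062),("red2",(174,180,90),(180,255,255),.062),("yellow",(23,140,100),(33,255,255),.062),("green",(55,120,50),(85,255,255),.062),("blue",(105,150,80),(125,255,255),.062),("brown",(4,100,60),(13,200,255),.04)]:
        for b in c.blobs(lo,hi):
            (u,v),(w,h),a=cv2.minAreaRect(b)
            M=cv2.moments(b);cc=(M['m10']/M['m00'],M['m01']/M['m00'])
            if w*h>4000: continue
            print(n,name,np.round((*cc,w,h,a),1),cv2.contourArea(b),np.round(c.ray(cc,z),4))
    g=c.img[:,:,::-1]
    y0,y1,x0,x1=(110,250,140,480) if n=="top" else (150,340,170,520)
    cv2.imwrite(f"pics/{n}0z.png",cv2.resize(g[y0:y1,x0:x1],None,fx=2.2,fy=2.2,interpolation=cv2.INTER_CUBIC))
E
```

```text
scene red [480.2 277.8  29.2  23.3  31.6] 397.5 [0.4614 0.4622 0.062 ]
scene red [436.5 252.5  17.6  10.3  37.6] 81.0 [0.4361 0.3401 0.062 ]
scene yellow [254.5 185.8  14.   17.   90. ] 185.0 [ 0.4387 -0.2063  0.062 ]
scene green [216.4 175.7  13.   15.   90. ] 160.5 [ 0.4518 -0.328   0.062 ]
scene blue [334.3 220.5  15.   17.   90. ] 201.5 [0.4538 0.0536 0.062 ]
scene brown [259.4 381.   18.5  38.9  25.6] 150.5 [0.9092 0.0584 0.04  ]
scene brown [251.4 363.2   9.1  27.6  48.8] 89.5 [0.8815 0.0222 0.04  ]
scene brown [246.4 351.8   8.6  20.6  53.1] 55.0 [ 0.8632 -0.0013  0.04  ]
scene brown [262.1 346.5  14.7   7.   74.1] 58.5 [0.8367 0.0271 0.04  ]
scene brown [199.  344.1  23.8  11.6  73.3] 94.0 [ 0.8935 -0.1157  0.04  ]
scene brown [447.7 339.7  39.6  33.9  45. ] 978.5 [0.6406 0.431  0.04  ]
scene brown [ 76.  202.7   8.7  13.   23.2] 64.0 [ 0.6888 -0.6677  0.04  ]
scene brown [300.7 204.4  13.9  34.4  26.6] 420.5 [ 0.4307 -0.0616  0.04  ]
scene brown [453.  182.3  35.1  13.5  59.7] 403.5 [0.1779 0.3217 0.04  ]
top blue [305.6 196.1  14.   13.   90. ] 158.0 [0.4497 0.0528 0.062 ]
top brown [ 12.  396.2   7.   28.   90. ] 140.0 [-0.1825  0.8751  0.04  ]
top brown [214.7 279.8  34.9  14.7  54. ] 410.5 [0.1779 0.3185 0.04  ]
top brown [341.8 206.7  33.   12.   90. ] 377.0 [ 0.4255 -0.0631  0.04  ]
top brown [529.4 138.1  12.6   9.5  71.6] 55.5 [ 0.6852 -0.6723  0.04  ]
top brown [193.7 139.8  25.9  25.5  39.8] 412.0 [0.6274 0.4307 0.04  ]
top brown [323.6  75.7   5.4  17.   26.6] 40.5 [0.8771 0.0153 0.04  ]
top brown [311.   72.8  14.4  22.6  23.2] 147.0 [0.8857 0.0584 0.04  ]
```

View pics/top0z.png

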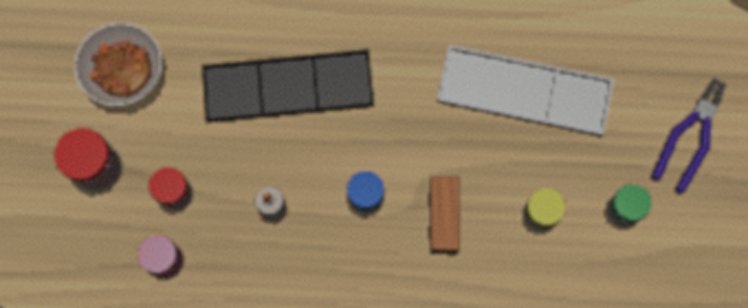

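View pics/scene0z.png

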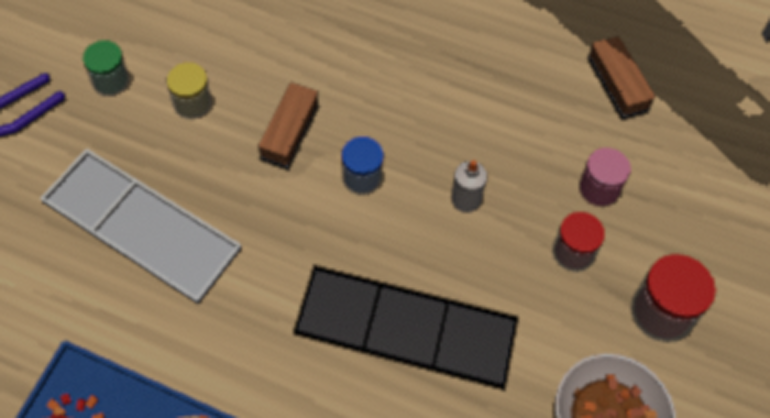

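The zooms show the same layout. In `pics/top0z.png` the black tray's corners are at about (203,65), (369,50), (374,105) and (207,121). The white tray's are at about (449,46), (612,77), (604,134) and (438,102), with the cross wall on the right, so the short compartment is at -y. Next I'll measure inside a small window around each thing.

Run:
```python
from h import *
import numpy as np
T=C("top",cv2.imread("pics/top0.png")[:,:,::-1].copy());S=C("scene",cv2.imread("pics/scene0.png")[:,:,::-1].copy())
def sat(c,box,lo,hi):
    x0,y0,x1,y1=box;m=np.zeros(c.hsv.shape[:2],np.uint8);m[y0:y1,x0:x1]=cv2.inRange(c.hsv[y0:y1,x0:x1],np.array(lo),np.array(hi))
    m=cv2.morphologyEx(m,cv2.MORPH_CLOSE,np.ones((3,3)))
    cs,_=cv2.findContours(m,cv2.RETR_EXTERNAL,cv2.CHAIN_APPROX_NONE);return max(cs,key=cv2.contourArea)
for n,bt,bs,lo,hi,z in [("red",(203,182,232,212),(420,240,447,275),(0,170,70),(8,255,255),.062),
 ("yellow",(372,190,402,218),(240,172,272,200),(22,110,80),(36,255,255),.062),
 ("green",(412,188,442,217),(202,164,234,192),(50,80,40),(90,255,255),.062),
 ("blue",(290,182,322,213),(320,208,350,235),(100,130,60),(128,255,255),.062),
 ("glue_tip",(255,190,272,212),(376,218,394,234),(0,90,40),(13,255,255),.093),
 ("glue_white",(250,190,278,215),(372,218,396,246),(0,0,120),(180,70,255),.066)]:
    for c,b in((T,bt),(S,bs)):
        k=sat(c,b,lo,hi);(u,v),r=cv2.minEnclosingCircle(k);M=cv2.moments(k);M['m00']=M['m00'] or 1;cc=(M['m10']/M['m00'],M['m01']/M['m00'])
        print(n,np.round(cc,1),round(r,1),cv2.contourArea(k),c.ray(cc,z).round(4))
        if c is T:print("   diam mm",2*r/465*1.4*1000*.97)
# trays
for n,lo,hi,bt,bs in [("dark",(0,0,0),(180,130,80),(225,125,318,172),(300,265,412,330)),("white",(0,0,120),(180,45,255),(332,125,425,180),(180,212,288,292)),("block",(0,90,50),(14,220,255),(330,180,355,232),(285,182,320,230))]:
    for c,b in((T,bt),(S,bs)):
        k=sat(c,b,lo,hi)
        z=.04 if n=="block" else .012
        P=np.array([c.ray(p[0],z)[:2] for p in k],np.float32)
        r=cv2.minAreaRect(P*1000);bx=cv2.boxPoints(r)
        print(n,np.round(r[0],1),np.round(r[1],1),round(r[2],2))
```

```text
red [214.3 192.2] 7.6 86.0 [0.449  0.3407 0.062 ]
   diam mm 44.58580597087901
red [434.1 255.3] 9.7 250.5 [0.4468 0.3367 0.062 ]
yellow [387.9 203.7] 8.6 210.5 [ 0.437  -0.2067  0.062 ]
   diam mm 50.34918918404529
yellow [254.5 185.8] 9.0 207.0 [ 0.4387 -0.2063  0.062 ]
green [426.9 201.8] 8.5 196.0 [ 0.4488 -0.3292  0.062 ]
   diam mm 49.5688098948489
green [216.2 175.9] 8.6 185.5 [ 0.4526 -0.3281  0.062 ]
blue [305.8 196.3] 8.0 173.0 [0.449  0.0521 0.062 ]
   diam mm 46.788037806685246
blue [334.3 220.7] 8.9 215.0 [0.4544 0.054  0.062 ]
glue_tip [261.  199.3] 1.7 5.0 [0.426  0.1877 0.093 ]
   diam mm 9.735327302255937
glue_tip [384.5 225. ] 2.5 12.0 [0.4302 0.189  0.093 ]
glue_white [261.7 200.3] 6.5 108.0 [0.4288 0.1891 0.066 ]
   diam mm 37.9493345404184
glue_white [383.5 229.7] 7.6 91.0 [0.4293 0.189  0.066 ]
dark [618.6 181.2] [ 90.8 252.8] 8.43
dark [621.4 181.9] [ 92.7 254.1] 8.32
white [ 630.2 -179. ] [257.1  90.9] 80.48
white [ 628.6 -179.8] [256.6  91.2] 80.53
block [425.  -62.2] [110.9  41.5] 1.95
block [432.9 -61.4] [120.6  42.9] 2.68
```

Run:
```python
from h import *
T=C("top",cv2.imread("pics/top0.png")[:,:,::-1].copy())
for n,b,ranges in [("red",(203,182,232,212),[((0,140,70),(8,255,255)),((168,140,70),(180,255,255))]),("bigred",(160,165,192,198),[((0,140,70),(8,255,255)),((168,140,70),(180,255,255))]),("pink",(198,212,225,242),[((150,50,90),(179,135,255))])]:
    x0,y0,x1,y1=b;m=np.zeros((400,640),np.uint8)
    for lo,hi in ranges:m[y0:y1,x0:x1]|=cv2.inRange(T.hsv[y0:y1,x0:x1],np.array(lo),np.array(hi))
    cs,_=cv2.findContours(m,cv2.RETR_EXTERNAL,cv2.CHAIN_APPROX_NONE);k=max(cs,key=cv2.contourArea)
    M=cv2.moments(k);cc=(M['m10']/M['m00'],M['m01']/M['m00']);print(n,np.round(cc,1),cv2.contourArea(k),[T.ray(cc,z).round(4) for z in(.062,.09)])
# nipper handle pixels
for uv in [(440,190),(450,195),(437,188)]:print(T.ray(uv,.01).round(3))
print(T.proj([[.447,.338,.062],[.43,.189,.066],[.450,-.329,.062],[.438,-.206,.062]]).round(1))
```

```text
red [215.9 194. ] 199.5 [array([0.4435, 0.3353, 0.062 ]), array([0.437 , 0.3284, 0.09  ])]
bigred [176.5 179.7] 419.5 [array([0.484 , 0.4643, 0.062 ]), array([0.4767, 0.455 , 0.09  ])]
pink [211.1 225.4] 203.0 [array([0.3427, 0.3407, 0.062 ]), array([0.3382, 0.3337, 0.09  ])]
[ 0.503 -0.384  0.01 ]
[ 0.487 -0.416  0.01 ]
[ 0.509 -0.374  0.01 ]
[[215.1 192.8]
 [261.8 199.9]
 [426.8 201.5]
 [387.7 203.4]]
```

Request:
{"name": "drive_tool", "arguments": {
  "increments": [
    [[0,0,-7.6],[0,0,0],1],
    [[0,0,-7.6],[0,0,0],1],
    [[0,0,-7.6],[0,0,0],1],
    [[0,0,0],[-28.5,38.7,0],1],
    [[0,0,0],[-28.5,38.7,0],1],
    [[0,0,0],[-28.5,38.7,0],1],
    [[0,0,0],[-28.5,38.7,0],1],
    [[0,0,0],[-28.5,38.7,0],1],
    [[0,0,0],[-28.5,38.7,0],1],
    [[0,0,0],[0,0,0],1]
  ],
  "squeeze": 20
}}

```text
time_s: 1.35
ee_pos: [0.447, 0.3342, 0.2219]
eef_rot: [-3.141, 0.001, 1.567]
force: [-1.6, 0.4, 0.4]
grip_width: 0.0936
```

Request:
{"name": "drive_tool", "arguments": {
  "increments": [
    [[0,0,0],[0,0,40],1],
    [[0,0,0],[0,0,40],1],
    [[0,0,0],[0,0,40],1],
    [[0,0,0],[1,-1.5,30],1],
    [[0,0,0],[0,0,22],1],
    [[0,0,0],[0,0,10],1],
    [[0,0,0],[0,0,0],1],
    [[0,0,0],[0,0,0],0.3],
    [[0,0,0],[0,0,0],0.3],
    [[0,0,0],[0,0,0],0.3],
    [[0,0,0],[0,0,0],0.3],
    [[0,0,0],[0,0,0],0.3],
    [[0,0,0],[0,0,0],0.3]
  ]
}}

```text
time_s: 2.98
ee_pos: [0.4438, 0.3371, 0.0406]
eef_rot: [3.141, -0.0, 1.571]
force: [0.3, -1.1, 1.7]
grip_width: 0.0537
```

Request:
{"name": "drive_tool", "arguments": {
  "increments": [
    [[0,0,0],[0,0,-15],0.3],
    [[0,0,0],[0,0,-30],0.3],
    [[0,0,9.07],[0,0,-30],0.3],
    [[0,0,9.07],[0,0,-15],0.3],
    [[0,0,9.07],[0,0,0],0.3],
    [[0,0,9.07],[0,0,0],0.3],
    [[0,0,9.07],[0,0,0],0.3],
    [[0,0,9.07],[0,0,0],0.3],
    [[0,0,9.07],[0,0,0],0.3],
    [[0,0,9.07],[0,0,0],0.3],
    [[0,0,9.07],[0,0,0],0.3],
    [[0,0,0],[30.3,19.1,0],0.3],
    [[0,0,0],[30.3,19.1,0],0.3],
    [[0,0,0],[30.3,19.1,0],0.3],
    [[0,0,0],[30.3,19.1,0],0.3],
    [[0,0,0],[30.3,19.1,0],0.3],
    [[0,0,0],[0,0,0],0.3],
    [[0,0,0],[0,0,0],0.3]
  ]
}}

```text
time_s: 5.22
ee_pos: [0.6071, 0.2649, 0.1308]
eef_rot: [-3.142, 0.0, 0.146]
force: [-0.2, 0.3, -1.8]
grip_width: 0.0538
```

Request:
{"name": "drive_tool", "arguments": {
  "increments": [
    [[0,0,0],[0,0,30],0.3],
    [[0,0,0],[0,0,30],0.3],
    [[0,0,0],[0,0,15],0.3],
    [[0,0,0],[0,0,7],0.3],
    [[0,0,0],[0,0,4],0.3],
    [[0,0,0],[0,0,0],0.3],
    [[0,0,0],[0,0,0],0.3]
  ]
}}

```text
time_s: 6.1
ee_pos: [0.6079, 0.2648, 0.0452]
eef_rot: [-3.141, -0.001, 0.146]
force: [-0.2, 0.9, -2.0]
grip_width: 0.0542
```

Run:
```python
from h import *
c=C("scene");cv2.imwrite("pics/s1.png",cv2.resize(c.img[200:360,270:520,::-1],None,fx=3,fy=3))
```

```text
(no output)
```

View pics/s1.png

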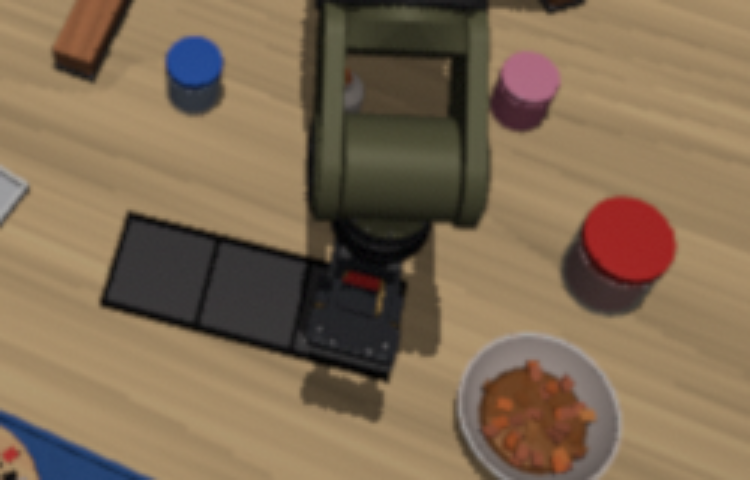

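The red pot is inside the +y end compartment (the jaws at about (355,310) hide it), and the bowl and other pots look untouched. I'll release it and go on to the bottle.

Request:
{"name": "drive_tool", "arguments": {
  "increments": [
    [[0,0,0],[0,0,0.5],0.3],
    [[0,0,0],[0,0,0],0.8],
    [[0,0,0],[0,0,0],0.8],
    [[0,0,0],[0,0,0],0.8],
    [[0,0,0],[0,0,-15],0.8],
    [[0,0,0],[0,0,-40],1],
    [[0,0,0],[0,0,-40],1],
    [[0,0,0],[-37.4,9.8,-10],1],
    [[0,0,0],[-37.4,9.8,0],1],
    [[0,0,0],[-37.4,9.8,0],1],
    [[0,0,0],[-37.4,9.8,0],1],
    [[0,0,0],[-37.4,9.8,0],1],
    [[0,0,0],[0,0,0],1],
    [[0,0,0],[0,0,0],1]
  ]
}}

```text
time_s: 7.9
ee_pos: [0.4306, 0.1892, 0.15]
eef_rot: [-3.141, -0.002, 0.146]
force: [0.0, 0.5, 0.3]
grip_width: 0.0942
```

Run:
```python
from h import *
c=C("scene");cv2.imwrite("pics/s2.png",cv2.resize(c.img[200:360,270:520,::-1],None,fx=3,fy=3))
```

```text
(no output)
```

View pics/s2.png

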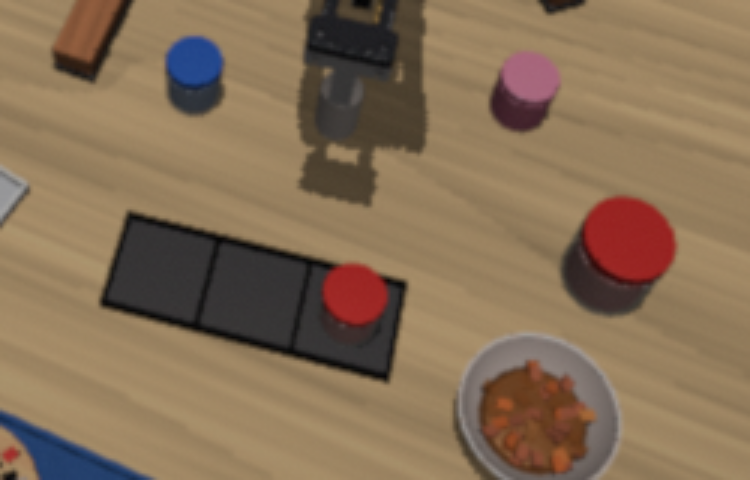

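The red pot stands upright in the end compartment, with its lid at about (355,292) in the zoom. The gripper is over the bottle.

Request:
{"name": "drive_tool", "arguments": {
  "increments": [
    [[0,0,0],[0,0,35],1],
    [[0,0,0],[0,0,35],1],
    [[0,0,0],[0,0,20],1],
    [[0,0,0],[0,0,15],1],
    [[0,0,0],[0,0,0],1],
    [[0,0,0],[0,0,0],0.15],
    [[0,0,0],[0,0,0],0.15],
    [[0,0,0],[0,0,0],0.15],
    [[0,0,0],[0,0,0],0.15],
    [[0,0,0],[0,0,0],0.15],
    [[0,0,0],[0,0,0],0.15],
    [[0,0,0],[0,0,0],0.15]
  ]
}}

```text
time_s: 9.45
ee_pos: [0.4296, 0.1889, 0.0439]
eef_rot: [3.142, 0.0, 0.146]
force: [-1.3, -0.3, 0.8]
grip_width: 0.0398
```

Request:
{"name": "drive_tool", "arguments": {
  "increments": [
    [[0,0,0],[0,0,-15],0.15],
    [[0,0,0],[0,0,-35],0.15],
    [[0,0,0],[0,0,-35],0.15],
    [[0,0,0],[15,2.8,0],0.15],
    [[0,0,0],[37.5,7,0],0.15],
    [[0,0,0],[37.5,7,0],0.15],
    [[0,0,0],[37.5,7,0],0.15],
    [[0,0,0],[37.5,7,0],0.15],
    [[0,0,0],[22,4.2,0],0.15],
    [[0,0,0],[0,0,0],0.15],
    [[0,0,0],[0,0,0],0.15],
    [[0,0,0],[0,0,35],0.15],
    [[0,0,0],[0,0,25],0.15],
    [[0,0,0],[0,0,15],0.15],
    [[0,0,0],[0,0,4],0.15],
    [[0,0,0],[0,0,1],0.15],
    [[0,0,0],[0,0,0],0.15]
  ]
}}

```text
time_s: 11.58
ee_pos: [0.6202, 0.1817, 0.0498]
eef_rot: [-3.141, -0.001, 0.146]
force: [0.0, 0.2, -1.4]
grip_width: 0.0397
```

Request:
{"name": "drive_tool", "arguments": {
  "increments": [
    [[0,0,0],[0,0,1.5],0.15],
    [[0,0,0],[0,0,0],0.15],
    [[0,0,0],[0,0,0],0.8],
    [[0,0,0],[0,0,0],0.8],
    [[0,0,0],[0,0,0],0.8],
    [[0,0,0],[0,0,-20],0.8],
    [[0,0,0],[0,0,-45],0.8],
    [[0,0,0],[0,0,-45],1],
    [[0,0,0],[-23.7,35.7,0],1],
    [[0,0,0],[-23.7,35.7,0],1],
    [[0,0,0],[-23.7,35.7,0],1],
    [[0,0,0],[-23.7,35.7,0],1],
    [[0,0,0],[-23.7,35.7,0],1],
    [[0,0,0],[-23.7,35.7,0],1],
    [[0,0,0],[-23.7,35.7,0],1],
    [[0,0,0],[-23.7,35.7,0],1],
    [[0,0,0],[-23.7,35.7,0],1],
    [[0,0,0],[-23.7,35.7,0],1]
  ]
}}

```text
time_s: 13.82
ee_pos: [0.4369, -0.2075, 0.159]
eef_rot: [3.14, -0.002, 0.146]
force: [0.5, 0.0, 0.4]
grip_width: 0.0938
```

Run:
```python
from h import *
c=C("scene");cv2.imwrite("pics/s3.png",cv2.resize(c.img[120:380,170:520,::-1],None,fx=2.2,fy=2.2));print(ctrl.get_obs()['ee_pos'])
```

```text
[ 0.43536622 -0.21063923  0.15893171]
```

View pics/s3.png

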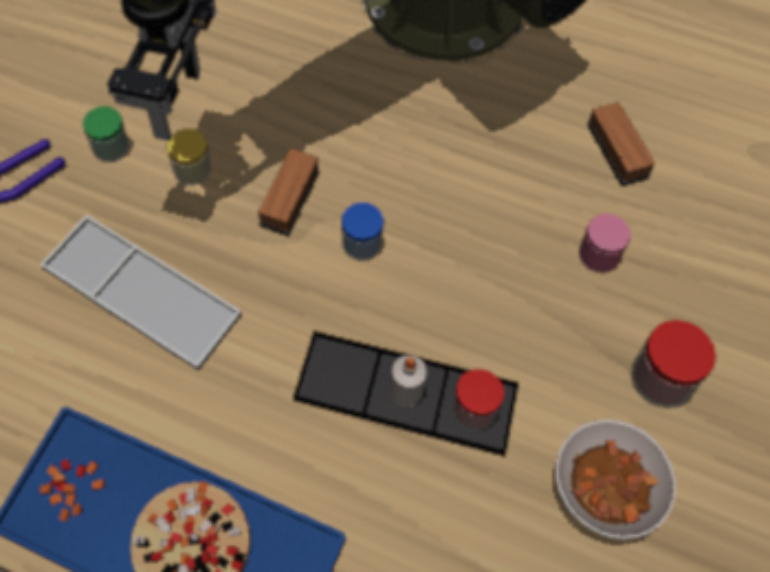

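The bottle stands in the middle compartment at about (408,380) and the red pot beside it at (480,397). The gripper is above the yellow pot.

Request:
{"name": "drive_tool", "arguments": {
  "increments": [
    [[0,0,0],[0,0,35],1],
    [[0,0,0],[0,0,35],1],
    [[0,0,0],[0,0,30],1],
    [[0,0,0],[0,0,18],1],
    [[0,0,0],[0,0,0],1],
    [[0,0,0],[0,0,0],0.3],
    [[0,0,0],[0,0,0],0.3],
    [[0,0,0],[0,0,0],0.3],
    [[0,0,0],[0,0,0],0.3],
    [[0,0,0],[0,0,0],0.3],
    [[0,0,0],[0,0,0],0.3]
  ]
}}

```text
time_s: 15.25
ee_pos: [0.4375, -0.2062, 0.0396]
eef_rot: [3.141, -0.0, 0.146]
force: [-0.1, -0.2, 3.9]
grip_width: 0.0538
```

Request:
{"name": "drive_tool", "arguments": {
  "increments": [
    [[0,0,0],[0,0,-15],0.3],
    [[0,0,0],[0,0,-35],0.3],
    [[0,0,0],[0,0,-40],0.3],
    [[0,0,0],[0,0,-25],0.3],
    [[0,0,0],[14.8,-17.1,0],0.3],
    [[0,0,0],[29.6,-34.1,0],0.3],
    [[0,0,0],[29.6,-34.1,0],0.3],
    [[0,0,0],[29.6,-34.1,0],0.3],
    [[0,0,0],[29.6,-34.1,0],0.3],
    [[0,0,0],[29.6,-34.1,0],0.3],
    [[0,0,0],[29.6,-34.1,0],0.3],
    [[0,0,0],[29.6,-34.1,0],0.3],
    [[0,0,0],[14.8,-17.1,0],0.3],
    [[0,0,0],[0,0,0],0.3],
    [[0,0,0],[0,0,0],0.3],
    [[0,0,0],[0,0,0],0.3]
  ]
}}

```text
time_s: 17.25
ee_pos: [0.6317, 0.0975, 0.1549]
eef_rot: [3.142, -0.0, 0.145]
force: [-0.4, -0.5, -1.1]
grip_width: 0.0536
```

Request:
{"name": "drive_tool", "arguments": {
  "increments": [
    [[0,0,0],[0,0,35],0.3],
    [[0,0,0],[0,0,35],0.3],
    [[0,0,0],[0,0,25],0.3],
    [[0,0,0],[0,0,12],0.3],
    [[0,0,0],[0,0,3],0.3],
    [[0,0,0],[0,0,0],0.3],
    [[0,0,0],[0,0,0],0.3]
  ]
}}

```text
time_s: 18.12
ee_pos: [0.6323, 0.0984, 0.0455]
eef_rot: [3.142, -0.001, 0.146]
force: [0.2, -0.8, -2.1]
grip_width: 0.0538
```

Request:
{"name": "drive_tool", "arguments": {
  "increments": [
    [[0,0,0],[0,0,1.5],0.3],
    [[0,0,0],[0,0,0],0.3],
    [[0,0,0],[0,0,0],0.8],
    [[0,0,0],[0,0,0],0.8],
    [[0,0,0],[0,0,0],0.8],
    [[0,0,0],[0,0,-25],0.8],
    [[0,0,0],[0,0,-45],0.8],
    [[0,0,0],[0,0,-45],1],
    [[0,0,0],[-22,36,0],1],
    [[0,0,0],[-22,36,0],1],
    [[0,0,0],[-22,36,0],1],
    [[0,0,0],[-22,36,0],1],
    [[0,0,0],[-22,36,0],1],
    [[0,0,0],[-22,36,0],1],
    [[0,0,0],[-22,36,0],1],
    [[0,0,0],[-22,36,0],1],
    [[0,0,0],[-22,36,0],1],
    [[0,0,0],[-22,36,0],1]
  ]
}}

```text
time_s: 20.38
ee_pos: [0.466, -0.2911, 0.158]
eef_rot: [3.141, -0.0, 0.146]
force: [0.3, 0.5, 0.3]
grip_width: 0.094
```

Request:
{"name": "drive_tool", "arguments": {
  "increments": [
    [[0,0,0],[-22,36,0],1],
    [[0,0,0],[0,0,0],1],
    [[0,0,0],[0,0,0],1],
    [[0,0,0],[0,0,0],1]
  ]
}}

```text
time_s: 20.88
ee_pos: [0.4506, -0.3278, 0.158]
eef_rot: [-3.142, -0.0, 0.147]
force: [0.3, 0.0, -0.1]
grip_width: 0.0936
```

Run:
```python
from h import *
c=C("scene");cv2.imwrite("pics/s4.png",cv2.resize(c.img[120:380,170:520,::-1],None,fx=2.2,fy=2.2));print(ctrl.get_obs()['ee_pos'])
```

```text
[ 0.45062937 -0.32786242  0.15799845]
```

View pics/s4.png

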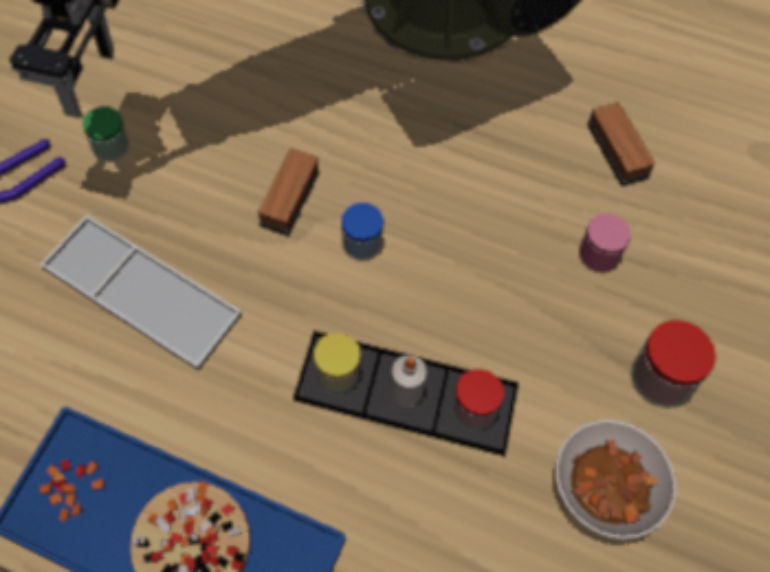

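The yellow pot is in its compartment, with its lid at about (337,355), so the black tray is full. The gripper is over the green pot.

Request:
{"name": "drive_tool", "arguments": {
  "increments": [
    [[0,0,0],[0,0,35],1],
    [[0,0,0],[0,0,35],1],
    [[0,0,0],[0,0,30],1],
    [[0,0,0],[0,0,18],1],
    [[0,0,0],[0,0,0],1],
    [[0,0,0],[0,0,0],0.3],
    [[0,0,0],[0,0,0],0.3],
    [[0,0,0],[0,0,0],0.3],
    [[0,0,0],[0,0,0],0.3],
    [[0,0,0],[0,0,0],0.3],
    [[0,0,0],[0,0,0],0.3]
  ]
}}

```text
time_s: 22.3
ee_pos: [0.4502, -0.3288, 0.0402]
eef_rot: [3.141, -0.0, 0.146]
force: [-1.0, 0.9, 3.4]
grip_width: 0.0537
```

Request:
{"name": "drive_tool", "arguments": {
  "increments": [
    [[0,0,0],[0,0,-15],0.3],
    [[0,0,0],[0,0,-35],0.3],
    [[0,0,0],[0,0,-30],0.3],
    [[0,0,0],[17.2,-4.2,0],0.3],
    [[0,0,0],[34.6,-8.4,0],0.3],
    [[0,0,0],[34.6,-8.4,0],0.3],
    [[0,0,0],[34.6,-8.4,0],0.3],
    [[0,0,0],[34.6,-8.4,0],0.3],
    [[0,0,0],[17.4,-4.2,0],0.3],
    [[0,0,0],[0,0,0],0.3],
    [[0,0,0],[0,0,0],0.3],
    [[0,0,0],[0,0,30],0.3],
    [[0,0,0],[0,0,25],0.3],
    [[0,0,0],[0,0,14],0.3],
    [[0,0,0],[0,0,6],0.3],
    [[0,0,0],[0,0,0],0.3],
    [[0,0,0],[0,0,0],0.3]
  ]
}}

```text
time_s: 24.42
ee_pos: [0.6155, -0.2621, 0.0459]
eef_rot: [3.141, -0.001, 0.146]
force: [-0.1, -0.2, -0.8]
grip_width: 0.0538
```

Request:
{"name": "drive_tool", "arguments": {
  "increments": [
    [[0,0,0],[0,0,1.5],0.3],
    [[0,0,0],[0,0,0],0.3],
    [[0,0,0],[0,0,0],0.8],
    [[0,0,0],[0,0,0],0.8],
    [[0,0,0],[0,0,0],0.8],
    [[0,0,0],[0,0,-25],0.8],
    [[0,0,0],[0,0,-45],0.8],
    [[0,0,0],[0,0,-40],1],
    [[0,0,0],[-22.5,-32.1,0],1],
    [[0,0,0],[-22.5,-32.1,0],1],
    [[0,0,0],[-22.5,-32.1,0],1],
    [[0,0,0],[-22.5,-32.1,0],1],
    [[0,0,0],[-22.5,-32.1,0],1],
    [[0,0,0],[-22.5,-32.1,0],1],
    [[0,0,0],[-22.5,-32.1,0],1],
    [[0,0,8],[0,0,0],1],
    [[0,0,8],[0,0,0],1],
    [[0,0,8],[0,0,0],1],
    [[0,0,8],[0,0,0],1],
    [[0,0,8],[0,0,0],1]
  ]
}}

```text
time_s: 26.92
ee_pos: [0.4266, -0.0626, 0.1535]
eef_rot: [-3.142, -0.0, -0.556]
force: [0.2, 0.7, -0.2]
grip_width: 0.0939
```

Request:
{"name": "drive_tool", "arguments": {
  "increments": [
    [[0,0,8],[0,0,0],1],
    [[0,0,8],[0,0,0],1],
    [[0,0,8],[0,0,0],1],
    [[0,0,8],[0,0,0],1],
    [[0,0,8],[0,0,0],1],
    [[0,0,8],[0,0,0],1],
    [[0,0,8.4],[0,0,0],1],
    [[0,0,0],[0,0,0],1],
    [[0,0,0],[0,0,0],1],
    [[0,0,0],[0,0,0],1]
  ]
}}

```text
time_s: 28.18
ee_pos: [0.4266, -0.0626, 0.1535]
eef_rot: [-3.142, -0.0, -1.534]
force: [0.2, 1.0, 1.0]
grip_width: 0.094
```

Run:
```python
from h import *
c=C("scene");cv2.imwrite("pics/s5.png",cv2.resize(c.img[120:380,170:520,::-1],None,fx=2.2,fy=2.2));print(ctrl.get_obs()['ee_pos'])
```

```text
[ 0.42664969 -0.06259251  0.153469  ]
```

View pics/s5.png

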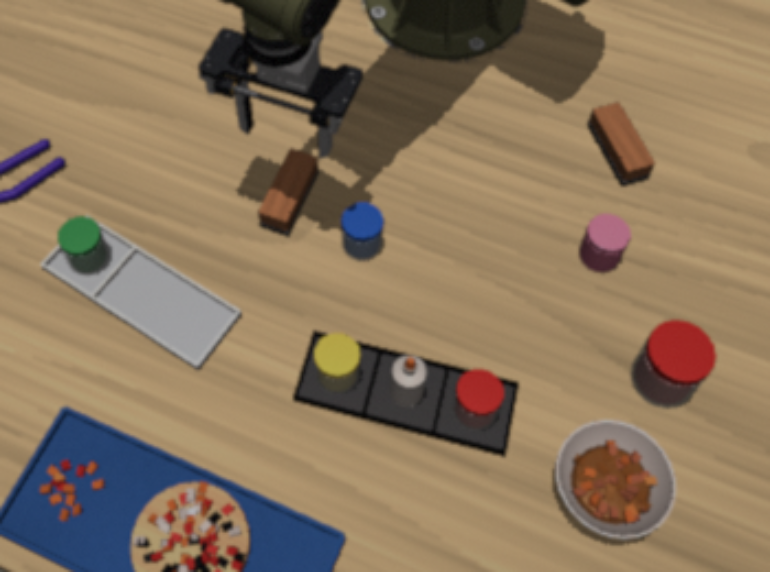

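The green pot stands in the short compartment, with its lid at about (80,236). The open jaws straddle the block, and the blue pot hasn't moved.

Request:
{"name": "drive_tool", "arguments": {
  "increments": [
    [[0,0,0],[0,0,35],1],
    [[0,0,0],[0,0,35],1],
    [[0,0,0],[0,0,30],1],
    [[0,0,0],[0,0,16],1],
    [[0,0,0],[0,0,7],1],
    [[0,0,0],[0,0,0],1],
    [[0,0,0],[0,0,0],0.2],
    [[0,0,0],[0,0,0],0.2],
    [[0,0,0],[0,0,0],0.2],
    [[0,0,0],[0,0,0],0.2],
    [[0,0,0],[0,0,0],0.2],
    [[0,0,0],[0,0,0],0.2],
    [[0,0,0],[0,0,0],0.2]
  ],
  "squeeze": 35
}}

```text
time_s: 29.85
ee_pos: [0.4266, -0.0626, 0.0305]
eef_rot: [-3.142, -0.0, -1.536]
force: [-0.3, -1.8, 0.6]
grip_width: 0.0419
```

Request:
{"name": "drive_tool", "arguments": {
  "increments": [
    [[0,0,0],[0,0,-12],0.2],
    [[0,0,0],[0,0,-34],0.2],
    [[0,0,0],[0,0,-34],0.2],
    [[0,0,-8.7],[0,0,0],0.2],
    [[0,0,-8.7],[0,0,0],0.2],
    [[0,0,-8.7],[0,0,0],0.2],
    [[0,0,-8.7],[0,0,0],0.2],
    [[0,0,-8.7],[0,0,0],0.2],
    [[0,0,-8.7],[0,0,0],0.2],
    [[0,0,-8.7],[0,0,0],0.2],
    [[0,0,-8.7],[0,0,0],0.2],
    [[0,0,-8.9],[0,0,0],0.2],
    [[0,0,0],[31.3,5.7,0],0.2],
    [[0,0,0],[31.3,5.7,0],0.2],
    [[0,0,0],[31.3,5.7,0],0.2],
    [[0,0,0],[31.3,5.7,0],0.2],
    [[0,0,0],[31.3,5.7,0],0.2],
    [[0,0,0],[31.3,5.7,0],0.2],
    [[0,0,0],[31.3,5.7,0],0.2],
    [[0,0,0],[0,0,0],0.2]
  ]
}}

```text
time_s: 32.35
ee_pos: [0.6368, -0.1386, 0.1103]
eef_rot: [-3.141, 0.0, -0.167]
force: [-1.6, 0.1, -4.2]
grip_width: 0.0421
```

Request:
{"name": "drive_tool", "arguments": {
  "increments": [
    [[0,0,0],[0,0,0],0.2],
    [[0,0,0],[0,0,30],0.2],
    [[0,0,0],[0,0,25],0.2],
    [[0,0,0],[0,0,10],0.2],
    [[0,0,0],[0,0,0],0.2],
    [[0,0,0],[0,0,0],0.2]
  ]
}}

```text
time_s: 33.1
ee_pos: [0.6365, -0.1382, 0.0468]
eef_rot: [3.141, -0.002, -0.166]
force: [0.6, -1.2, -2.3]
grip_width: 0.0417
```

Run:
```python
from h import *
c=C("scene");cv2.imwrite("pics/s6.png",cv2.resize(c.img[120:380,170:520,::-1],None,fx=2.2,fy=2.2));print(ctrl.get_obs()['ee_pos'])
```

```text
[ 0.63658175 -0.13826141  0.046739  ]
```

View pics/s6.png

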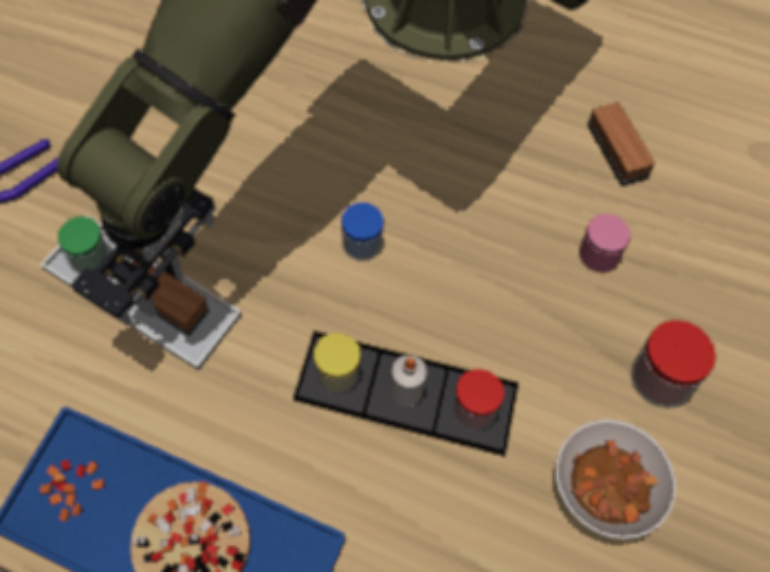

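The block is aligned with the long compartment and about 12 mm above its floor, with room on every side.

Request:
{"name": "drive_tool", "arguments": {
  "increments": [
    [[0,0,0],[0,0,8],0.2],
    [[0,0,0],[0,0,4],0.2],
    [[0,0,0],[0,0,0],0.2],
    [[0,0,0],[0,0,0],0.2]
  ]
}}

```text
time_s: 33.65
ee_pos: [0.6361, -0.1382, 0.0344]
eef_rot: [3.141, 0.0, -0.166]
force: [-7.1, 0.5, 9.7]
grip_width: 0.0417
```

Force shows contact with the floor. I'll release, lift, and pull back towards the robot, clear of the view.

Request:
{"name": "drive_tool", "arguments": {
  "increments": [
    [[0,0,0],[0,0,0],0.8],
    [[0,0,0],[0,0,0],0.8],
    [[0,0,0],[0,0,0],0.8],
    [[0,0,0],[0,0,-25],0.8],
    [[0,0,0],[0,0,-45],0.8],
    [[0,0,0],[0,0,-45],0.8],
    [[0,0,0],[-40,0,-40],0.8],
    [[0,0,0],[-50,0,0],0.8],
    [[0,0,0],[-50,0,0],0.8],
    [[0,0,0],[-50,0,0],0.8],
    [[0,0,0],[-50,0,0],0.8],
    [[0,0,0],[-20,0,0],0.8],
    [[0,0,0],[0,0,0],0.8],
    [[0,0,0],[0,0,0],0.8]
  ]
}}

```text
time_s: 35.4
ee_pos: [0.3805, -0.0954, 0.1886]
eef_rot: [3.141, -0.001, -0.166]
force: [1.4, -1.0, 0.1]
grip_width: 0.0754
```

Run:
```python
from h import *
T=C("top");S=C("scene")
cv2.imwrite("pics/s7.png",cv2.resize(S.img[120:380,170:520,::-1],None,fx=2.2,fy=2.2))
cv2.imwrite("pics/t7.png",cv2.resize(T.img[110:250,140:480,::-1],None,fx=2.2,fy=2.2))
dk=(np.array([.620,.1815]),np.radians(8.4));wh=(np.array([.6294,-.1794]),np.radians(-9.5))
def loc(p,f):
    d=p[:2]-f[0];c,s=np.cos(f[1]),np.sin(f[1]);return np.round(np.array([c*d[0]+s*d[1],-s*d[0]+c*d[1]])*1000,1)
def m(c,p,r,rng):
    u,v=c.proj([p])[0].astype(int);msk=np.zeros((400,640),np.uint8);sl=np.s_[v-r:v+r,u-r:u+r]
    for lo,hi in rng: msk[sl]|=cv2.inRange(c.hsv[sl],np.array(lo),np.array(hi))
    cs,_=cv2.findContours(cv2.morphologyEx(msk,cv2.MORPH_CLOSE,np.ones((3,3))),cv2.RETR_EXTERNAL,cv2.CHAIN_APPROX_NONE);k=max(cs,key=cv2.contourArea);M=cv2.moments(k)
    return k,(M['m10']/M['m00'],M['m01']/M['m00'])
for n,p,f,rng in [("red",(.608,.2646,.066),dk,[((0,140,70),(8,255,255)),((168,140,70),(180,255,255))]),("yellow",(.632,.0984,.066),dk,[((22,110,80),(36,255,255))]),("glue",(.62,.1815,.07),dk,[((0,0,120),(180,70,255))]),("green",(.6155,-.2622,.066),wh,[((50,80,40),(90,255,255))]),("block",(.636,-.138,.044),wh,[((0,90,30),(16,230,255))]),("blue",(.451,.053,.062),None,[((100,130,60),(128,255,255))])]:
    for c in(T,S):
        k,cc=m(c,p,14 if n!="block" else 24,rng);q=c.ray(cc,p[2]);print(n,q.round(4),loc(q,f) if f else "",cv2.contourArea(k))
        if n=="block": print(cv2.minAreaRect(np.array([c.ray(x[0],.044)[:2]*1000 for x in k],np.float32)))
```

```text
red [0.6066 0.2629 0.066 ] [-1.4 82.5] 193.0
red [0.6087 0.2638 0.066 ] [ 0.9 83. ] 334.0
yellow [0.6309 0.097  0.066 ] [ -1.5 -85.2] 199.0
yellow [0.6331 0.0975 0.066 ] [  0.7 -85. ] 327.5
glue [0.6178 0.1806 0.07  ] [-2.3 -0.6] 63.5
glue [0.6223 0.183  0.07  ] [2.5 1.1] 107.5
green [ 0.6138 -0.2629  0.066 ] [ -1.6 -84.9] 175.5
green [ 0.617  -0.2613  0.066 ] [  1.3 -82.8] 234.0
block [ 0.6313 -0.1362  0.044 ] [-5.2 42.9] 384.5
((631.193359375, -135.77415466308594), (105.05877685546875, 46.29111862182617), 80.2182846069336)
block [ 0.6408 -0.1308  0.044 ] [ 3.3 49.8] 609.5
((640.4865112304688, -131.9581298828125), (117.31867218017578, 46.23167037963867), 80.39070129394531)
blue [0.449  0.0522 0.062 ]  172.0
blue [0.4545 0.0541 0.062 ]  216.0
```

View pics/s7.png

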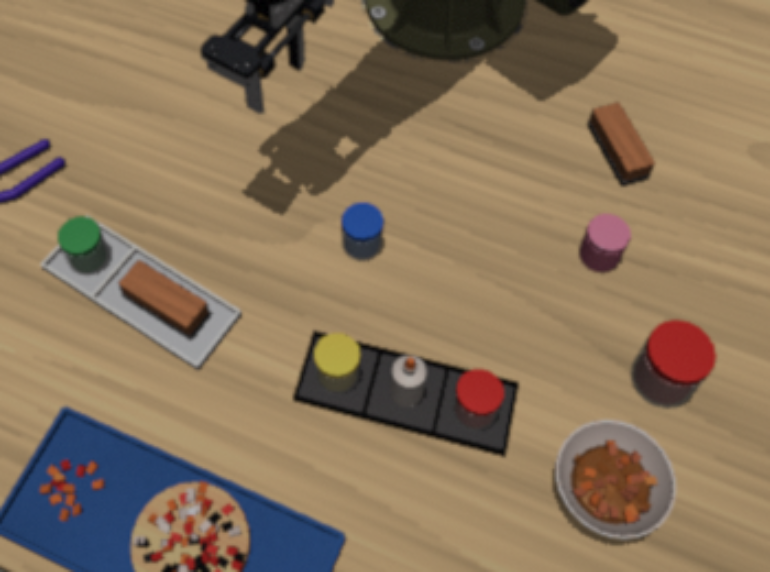

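View pics/t7.png

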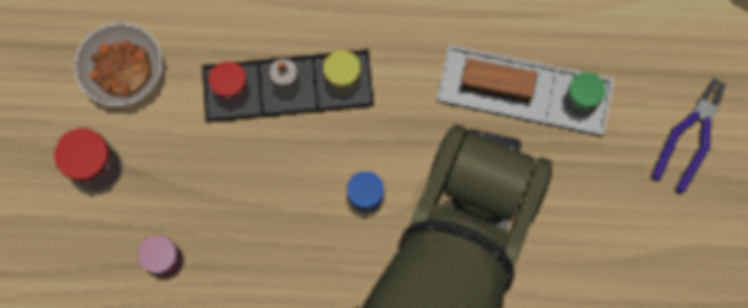

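All five things stand centred in their compartments, the bystanders are where they were, and the gripper is clear of everything. Handing in.

```bash
python3 -c "
from station import ctrl
print(ctrl.hand_in())"
```

```text
the job is handed in; nothing more can be done
None
```

Both kits are made up and the job is handed in, at about 35.5 s on the robot's clock. `hand_in` reported no verdict.

- **Black tray:** the small red pot is in the +y compartment, the glue bottle in the middle and the yellow pot at -y.
- **White tray:** the green pot is in the short compartment, and the right-hand rubbing block lies sole down in the long one.

**Last checks, both cameras:**
- **Pots and bottle:** all are within about 3 mm of their compartment centres in x and y, and look upright in both pictures.
- **Block:** it lies lengthwise along the long compartment, turned to match the tray. The two views disagree about its centre: x is -5 mm from one and +3 mm from the other, y is 43 mm and 50 mm. I think this is because some of the block's side faces were counted as its top; both readings are well inside the tolerance.
- **Heights:** I did not measure these by camera. The pots and bottle were let go within about 1 mm of the floor, going by the arm's measured height. The block showed floor contact in the force reading.
- **Bystanders:** the blue pot measured the same as at the start to within 1 mm. The bowl and nippers look unmoved in the pictures, but I did not measure them.

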